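Close the gift boxes at the craft stall

ROBOT

A 6-joint arm with a two-finger parallel gripper is mounted at the origin on the work surface. World frame = base frame: x ahead of the robot, y to its left, z up, the work surface at z = 0. Lengths are in m, angles in degrees, forces in N, time in s.
With the tool pointing down it reaches from about 0.4 to 0.825 m from the base axis. Payload 7 kg.
Tool frame: the origin (TCP) lies at the very end of the fingers, on their centre line; the grasp point (between the pads) lies hold_point_z behind it (hold_point_z is the distance from the TCP to the grasp point, in m); z points along the fingers, y is the line along which they close (so a half turn about z gives the same grasp; the last joint's range is limited). The gripper opens to 88 mm and grips with 3 to 60 N. Pads are 19 mm wide; open, the fingers measure 130 mm over their backs; the gripper's body (78 mm by 193 mm) begins 47 mm behind the grasp point.
Start: joints at [81.767, 20.546, 0.682, 0, -70.136, -16.507], TCP at [0.282, 0.613, 0.227] pointing down, gripper open.
Joint ranges: [-176.03, 176.03], [-82.01, 121.73], [-58.28, 71.71], [-173.87, 95.51], [-174.79, -0.11], [-173.66, 173.66]. Speed limits (degrees/s): [136.94, 136.94, 172.46, 180, 180, 180].

INTERFACE

Orientations are given as [roll, pitch, yaw] about the fixed x, y, z axes, in that order (R = Rz(yaw) Ry(pitch) Rx(roll)).
In Python, from plant import get_obs, snapshot, close_job, hold_point_z gives the robot as it stands.
- The arm moves only by the tool play_rows, never from a script. Its argument "commands" is a list that holds one entry, the list of rows, each a list of 7 numbers: the shift along the tool's x, y, z in cm, then the turn, a rotation vector about the tool's x, y, z in degrees, then the opening, from 0 (shut) to 1 (fully open). In form: [[[x, y, z, ax, ay, az, fingers], ...]]. A call has 1 to 20 rows; each row is the pose to reach, as a shift and turn from the pose commanded when the call began, along the tool's axes at that moment; what a row does not reach only later rows make up. A row lasts 1/12 s, in which the tool goes at most 41.7 mm and 7.16 degrees, less where a joint would pass 70% of its speed; a pose out of reach is approached as far as the arm can. A call with a gripper value outside its range is refused whole. The fingers move at their own pace and stop on an object; the grip force is fixed at half the most. Time passes only in rows, so rows that repeat a pose let the fingers close. It gives the time, the measured TCP pose, the force, the opening and the grip force at its end, in the units of the state.
- get_obs(): the state, without advancing time (a new reading comes with each control period).
- snapshot(name): name is "scene" or "top"; returns a dict with "frame" (400x640x3 uint8, red, green, blue), "camera_matrix" (3x3 intrinsics, pixels), "origin" and "attitude" of the camera in the world. Camera axes: x right, y down, z forward; pixel columns grow to the right and rows downward; lengths in m; the calibration is good to about 2 mm. A picture is of the moment at which its call begins. There is no depth.
- close_job(): hands the job in; it is judged then, once.
The state is a dict: "clock": time; "joint_pos": joint angles; "qvel": joint speeds; "tau": joint torques, N m; "tool_pos": TCP position; "orientation": TCP orientation; "force": force on the tool from outside, world axes, zero at the start; "moment": the same for the moment, N m; "opening": finger opening in m; "gripper_force": force on a finger pad.
Only numpy, scipy, OpenCV 4.12 (cv2) and the standard library are available. Lean on these libraries where they do the work, as an engineer would, in place of code of your own. Each camera call takes 0.05 s, during which the arm holds its last target. There are 200 camera calls.

TASK

Close the four wooden gift boxes on the stall's work table: pick up each loose lid by its brass grip and put it on the box of its own shape and size, so that its step sits down inside the box and the lid lies flat on the rim. Leave the boxes standing upright on the table, and leave the cork coaster and the paint tin where they are.

Things in the scene. Friction and masses are not known exactly. Their poses are not given: they have to be found in the camera images.
- lid_small_round: The smaller of the two round light wooden lids. Origin: centre of its underside, z up. Heights above it: step that drops into the box, with 7 mm play all round, 0-7 mm; plate that rests on the rim 7-15; brass grip in the centre 15-43. Starts on the table, grip up; seated, its origin is 38 mm above the box's. 40-160 g. Plate 70, step 38 mm across; grip: round knob, 22 mm across.
- lid_large_round: The larger of the two round light wooden lids. Origin: centre of its underside, z up. Heights above it: step that drops into the box, with 7 mm play all round, 0-7 mm; plate that rests on the rim 7-15; brass grip in the centre 15-43. Starts on the table, grip up; seated, its origin is 38 mm above the box's. 40-160 g. Plate 102, step 70 mm across; grip: round knob, 22 mm across.
- lid_square: Square light wooden lid. Origin: centre of its underside, z up. Heights above it: step that drops into the box, with 7 mm play all round, 0-7 mm; plate that rests on the rim 7-15; brass grip in the centre 15-43. Starts on the table, grip up; seated, its origin is 38 mm above the box's. 40-160 g. Plate 82 x 82, step 50 x 50 mm; grip: bar 40 mm along x, 18 along y. Fits in any quarter turn.
- lid_oblong: Oblong light wooden lid. Origin: centre of its underside, z up. Heights above it: step that drops into the box, with 7 mm play all round, 0-7 mm; plate that rests on the rim 7-15; brass grip in the centre 15-43. Starts on the table, grip up; seated, its origin is 38 mm above the box's. 40-160 g. Plate 110 along x by 70, step 78 x 38 mm; grip: bar 40 mm along x, 18 along y. Fits either way round.
- box_small_round: Small round, light wooden box, 64 mm in outer and 52 mm in inner diameter, 45 mm high, walls 6 mm thick, open on top with a black inside, loose, standing upright on the table. Origin: centre of its underside, z up. 0.12 to 0.37 kg. 
- box_large_round: Large round, light wooden box, 96 mm in outer and 84 mm in inner diameter, 45 mm high, walls 6 mm thick, open on top with a black inside, loose, standing upright on the table. Origin: centre of its underside, z up. 0.12 to 0.37 kg. 
- box_square: Square, light wooden box, 76 x 76 mm outside and 64 x 64 mm inside, sides along its x and y, 45 mm high, walls 6 mm thick, open on top with a black inside, loose, standing upright on the table. Origin: centre of its underside, z up. 0.12 to 0.37 kg. 
- box_oblong: Oblong, light wooden box, 104 mm along x by 64 mm along y outside, 92 x 52 mm inside, 45 mm high, walls 6 mm thick, open on top with a black inside, loose, standing upright on the table. Origin: centre of its underside, z up. 0.12 to 0.37 kg. 
- coaster: Round cork coaster, 82 mm in diameter, 12 mm thick, flat, without a grip, loose on the table; not a lid. Origin: centre of its underside.
- tin: Closed red paint tin with a white top, 91 mm in diameter, 91 mm high, loose, standing at the robot's right edge of the work. Origin: centre of its underside.
Things that resemble listed ones, but are neither listed nor needed, are in the scene too. Leave any blue or red look-alike of the box_square alone.

How it is judged (in metres and radians):
At the end, for the whole second after the job is handed in: Each lid is on its own box: its centre within 12 mm of the box's axis, its step down inside the box (lid origin 35 to 40.5 mm above the box's origin, 38 when seated), parallel to the box within 0.05 rad; all four boxes stand upright on the table (tilt under 0.05 rad); lids and boxes are at rest (horizontal distance between lid_small_round and box_small_round below 0.012 m and z of lid_small_round in the frame of box_small_round between 0.035 and 0.0405 m and angle between the z axis of lid_small_round and the z axis of box_small_round, either way round below 0.05 rad and angle between each of box_small_round, box_large_round, box_square, box_oblong's own z axis and vertical below 0.05 rad and height (world z) of each of box_small_round, box_large_round, box_square, box_oblong below 0.008 m and linear speed of each of lid_small_round, box_small_round, lid_large_round, box_large_round, lid_square, box_square, lid_oblong, box_oblong below 0.02 m/s and horizontal distance between lid_large_round and box_large_round below 0.012 m and z of lid_large_round in the frame of box_large_round between 0.035 and 0.0405 m and angle between the z axis of lid_large_round and the z axis of box_large_round, either way round below 0.05 rad and horizontal distance between lid_square and box_square below 0.012 m and z of lid_square in the frame of box_square between 0.035 and 0.0405 m and angle between the z axis of lid_square and the z axis of box_square, either way round below 0.05 rad and horizontal distance between lid_oblong and box_oblong below 0.012 m and z of lid_oblong in the frame of box_oblong between 0.035 and 0.0405 m and angle between the z axis of lid_oblong and the z axis of box_oblong, either way round below 0.05 rad); the robot touches nothing.
It fails at once if the cork coaster is moved by more than 30 mm (distance of coaster from where it was at the start of the episode above 0.03 m).
It fails at once if the paint tin is moved by more than 30 mm or tipped (distance of tin from where it was at the start of the episode above 0.03 m or angle between tin's own z axis and vertical above 0.3 rad).
It also fails if it takes over 112 s, if anything falls off the work surface, if the arm or the gripper's body presses on something with over 40 N, if the wrist force passes 120 N, or if a joint passes its speed limit or range.

## Working session

There is one attempt and no reset: what is moved stays moved. The work goes in short steps, Python scripts to look and compute and a tool call to move; the robot and the scene stay as the last step left them, time stands still between calls to the robot, and variables do not carry over. Pictures are saved under pics/ and viewed, at most 14 in all, crops included, and the job is handed in when it is done.

Besides the shell and the picture viewer there is one more tool, called after "Emit:" as name(argument=value, ...), one argument or row to a line, values as JSON. play_rows: Moves the arm, as the interface text tells. Its arguments: {"type":"object","properties":{"commands":{"type":"array","items":{"type":"array","items":{"type":"array","items":{"type":"number"}}}}},"required":["commands"]}

```bash
mkdir -p pics; ls
python3 - <<'E'
from plant import *
import cv2
print(get_obs(),hold_point_z)
for n in("top","scene"):
    s=snapshot(n); cv2.imwrite(f"pics/{n}0.png",s["frame"][...,::-1]); print({k:v for k,v in s.items() if k!="frame"})
E
```

```text
pics
{'clock': 0.0, 'joint_pos': array([ 8.17654104e+01,  2.05905287e+01,  6.35682090e-01, -2.14531208e-02,
       -7.01358990e+01, -1.65058958e+01]), 'qvel': array([-0.03575162, -0.05924659,  0.09034304,  0.01586174,  0.01204481,
       -0.02299335]), 'tau': array([ 5.00635906e-04, -5.82717168e+01,  2.93061858e+01,  6.99752882e+00,
        6.89646535e-03, -1.58378393e-04]), 'tool_pos': array([0.28231787, 0.61259846, 0.22564322]), 'orientation': array([ 1.79907264e+02, -6.44830907e-03, -2.47477857e+01]), 'force': array([-0.05220643,  0.15890728, -0.46605395]), 'moment': array([-0.0425629 ,  0.04624267,  0.10855591]), 'gripper_force': 0.0, 'opening': 0.08738048715010774} 0.0188
{'camera_matrix': array([[386.33280161,   0.        , 315.05568048],
       [  0.        , 386.33280161, 202.26507106],
       [  0.        ,   0.        ,   1.        ]]), 'origin': array([0.37352894, 0.0070642 , 1.02300652]), 'attitude': array([-176.27429779,    1.13166405,  -90.02749271])}
{'camera_matrix': array([[420.72172107,   0.        , 315.60208343],
       [  0.        , 420.72172107, 197.7176022 ],
       [  0.        ,   0.        ,   1.        ]]), 'origin': array([0.93981263, 0.27737112, 0.99403747]), 'attitude': array([-150.37983485,    0.66364073,  119.20045319])}
```

View pics/top0.png

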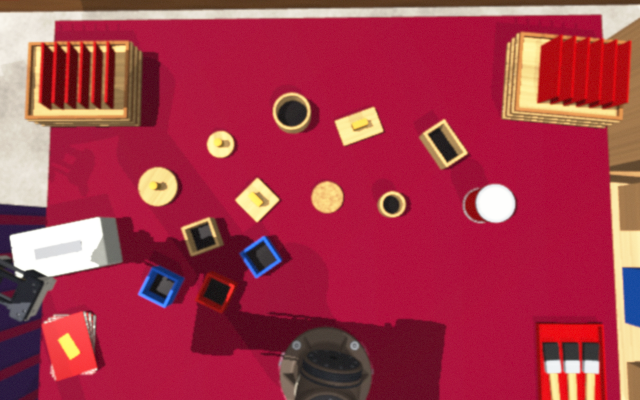

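View pics/scene0.png

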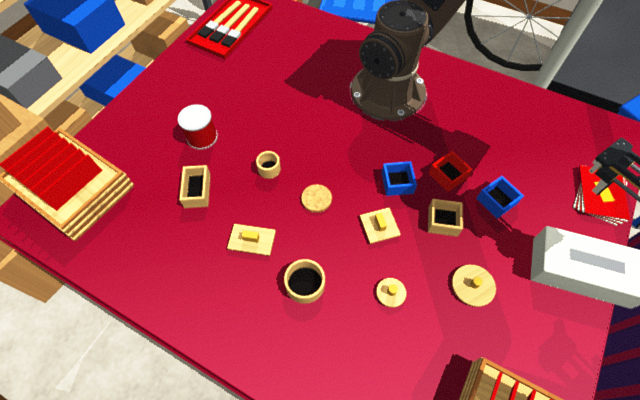

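The top view shows these candidates:
- **Lids:** large round (158,187), small round (220,144), square (258,200), oblong (359,127).
- **Boxes:** large round (292,112), oblong (443,144), small round (392,204), wooden square (202,237).
- **Look-alikes and things to leave:** blue squares (261,257) and (160,286), red square (216,293), gripless cork coaster (327,197), tin (490,203).

I'll use the wooden box at (202,237) for the square lid. Next I fit silhouettes in both cameras and check the overlay in a crop.

```bash
cat > h.py <<'E'
import numpy as np, cv2
from scipy.spatial.transform import Rotation as R
from scipy.optimize import minimize
from plant import *
U=4
def circ(d,n=40):
    a=np.linspace(0,2*np.pi,n,endpoint=False); return d/2*np.c_[np.cos(a),np.sin(a)]
def rect(a,b): return np.array([[a,b],[-a,b],[-a,-b],[a,-b]])/2
def pr(o,z0,z1): return np.r_[np.c_[o,np.full(len(o),z0)],np.c_[o,np.full(len(o),z1)]]/1000
knob,bar=pr(circ(22),15,43),pr(rect(40,18),15,43)
M=dict(lsr=[pr(circ(70),7,15),knob],llr=[pr(circ(102),7,15),knob],lsq=[pr(rect(82,82),7,15),bar],lob=[pr(rect(110,70),7,15),bar],
 bsr=[pr(circ(64),0,45)],blr=[pr(circ(96),0,45)],bsq=[pr(rect(76,76),0,45)],bob=[pr(rect(104,64),0,45)])
def proj(s,P):
    c=R.from_euler('xyz',s['attitude'],degrees=True).inv().apply(P-s['origin'])@s['camera_matrix'].T
    return c[:,:2]/c[:,2:]
def ray(s,px,z):
    d=R.from_euler('xyz',s['attitude'],degrees=True).apply(np.linalg.inv(s['camera_matrix'])@[*px,1])
    return (s['origin']+d*(z-s['origin'][2])/d[2])[:2]
def mask(s):
    h=cv2.cvtColor(cv2.resize(s['frame'],None,fx=U,fy=U,interpolation=cv2.INTER_CUBIC),cv2.COLOR_RGB2HSV)
    return ((h[...,0]>10)&(h[...,0]<40)&(h[...,1]>40)&(h[...,2]>40)).astype(np.uint8)
def hulls(s,k,q):
    out=[]
    for P in M[k]:
        W=R.from_euler('z',q[2]).apply(P)+[q[0],q[1],q[3] if len(q)>3 else 0]
        out.append(cv2.convexHull(np.round(((proj(s,W)+.5)*U-.5)*16).astype(np.int32)))
    return out
def blob(s,m,p):
    c,_=cv2.findContours(m,cv2.RETR_EXTERNAL,cv2.CHAIN_APPROX_NONE)
    c=[i for i in c if cv2.contourArea(i)>1500]
    b=max(c,key=lambda i:cv2.pointPolygonTest(i,(float(p[0]*U),float(p[1]*U)),True))
    o=np.zeros_like(m); cv2.drawContours(o,[b],-1,1,-1); return o
def fit(k,px,S,cams=("top","scene"),z=0):
    g=ray(S["top"],px,z+.03 if k[0]=='b' else z+.015); best=None
    T={}
    for n in cams:
        s=S[n]; T[n]=blob(s,mask(s),proj(s,np.array([[*g,z+.03 if k[0]=='b' else z+.01]]))[0])
    def cost(q):
        c=0
        for n in cams:
            o=np.zeros_like(T[n])
            for hh in hulls(S[n],k,[q[0]/100,q[1]/100,q[2]/10,z]): cv2.fillConvexPoly(o,hh,1,shift=4)
            c+=1-(o&T[n]).sum()/(o|T[n]).sum()
        return c/len(cams)
    for y in ([0] if k[-1]=='r' else np.arange(0,180,22.5)*np.pi/180):
        x0=np.array([g[0]*100,g[1]*100,y*10])
        r=minimize(cost,x0,method='Nelder-Mead',options=dict(initial_simplex=x0+np.array([[0,0,0],[1,0,0],[0,1,0],[0,0,2]]),xatol=.01,fatol=1e-4,maxiter=120))
        if best is None or r.fun<best.fun: best=r
    q=best.x; return np.array([q[0]/100,q[1]/100,q[2]/10]),best.fun
E
cat > m.py <<'E'
from h import *
import json
px=dict(llr=(158,187),lsr=(220,144),lsq=(258,200),lob=(359,127),blr=(292,112),bob=(443,144),bsr=(392,204),bsq=(202,237))
S={n:snapshot(n) for n in("top","scene")}
D={};I={n:cv2.resize(S[n]['frame'][...,::-1],None,fx=U,fy=U,interpolation=cv2.INTER_CUBIC) for n in S}
for k,p in px.items():
    e=[]
    for c in (("top","scene"),("top",),("scene",)):
        q,f=fit(k,p,S,c); e.append((q,f))
    D[k]=list(e[0][0]); print(k,*[(np.round(q[:2]*1000,1),round(np.degrees(q[2])%180,1),round(f,3)) for q,f in e],'r',round(np.hypot(*e[0][0][:2]),3))
    for n in S:
        for hh in hulls(S[n],k,e[0][0]): cv2.polylines(I[n],[hh],True,(255,0,255),1,shift=4)
json.dump(D,open('d.json','w'))
cv2.imwrite('pics/ov_top.png',cv2.resize(I["top"][80*U:310*U,130*U:480*U],(800,526),interpolation=cv2.INTER_AREA))
cv2.imwrite('pics/ov_sc.png',cv2.resize(I["scene"][140*U:320*U,170*U:520*U],(800,411),interpolation=cv2.INTER_AREA))
E
time python3 m.py
```

```text
llr (array([483.3, 443.4]), np.float64(12.2), np.float64(0.034)) (array([482.9, 444.5]), np.float64(5.0), np.float64(0.011)) (array([484.6, 442.1]), np.float64(5.7), np.float64(0.027)) r 0.656
lsr (array([596.1, 278. ]), np.float64(8.3), np.float64(0.043)) (array([595.6, 279.2]), np.float64(2.6), np.float64(0.022)) (array([596.3, 277.1]), np.float64(11.3), np.float64(0.024)) r 0.658
lsq (array([448.1, 178.8]), np.float64(45.0), np.float64(0.035)) (array([447.4, 179.4]), np.float64(44.9), np.float64(0.042)) (array([447.8, 178.2]), np.float64(45.0), np.float64(0.022)) r 0.482
lob (array([642.2, -90. ]), np.float64(109.7), np.float64(0.026)) (array([641.9, -88.8]), np.float64(109.6), np.float64(0.019)) (array([642. , -90.5]), np.float64(110.0), np.float64(0.021)) r 0.649
blr (array([675.6,  86.7]), np.float64(8.2), np.float64(0.042)) (array([675.5,  87.8]), np.float64(4.9), np.float64(0.032)) (array([674.5,  85.2]), np.float64(13.9), np.float64(0.028)) r 0.681
bob (array([ 588.5, -306.4]), np.float64(33.1), np.float64(0.023)) (array([ 589.2, -305.8]), np.float64(33.2), np.float64(0.024)) (array([ 588.5, -307. ]), np.float64(33.5), np.float64(0.017)) r 0.664
bsr (array([ 433.6, -170.3]), np.float64(3.3), np.float64(0.04)) (array([ 433.6, -170.5]), np.float64(4.1), np.float64(0.027)) (array([ 433.3, -170.6]), np.float64(5.2), np.float64(0.051)) r 0.466
bsq (array([351.7, 318.9]), np.float64(110.4), np.float64(0.038)) (array([351.5, 319.8]), np.float64(20.6), np.float64(0.017)) (array([351.8, 317.9]), np.float64(20.5), np.float64(0.032)) r 0.475
real	1m53.821s
user	1m51.327s
sys	0m1.617s
```

View pics/ov_top.png

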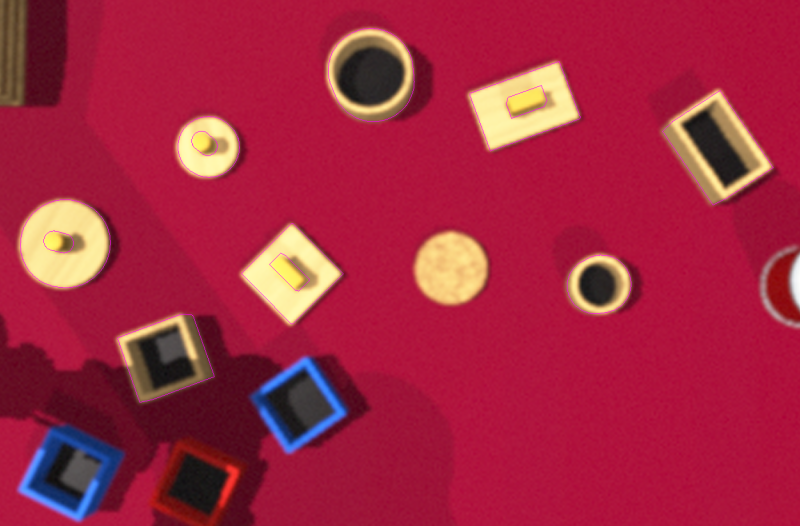

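View pics/ov_sc.png

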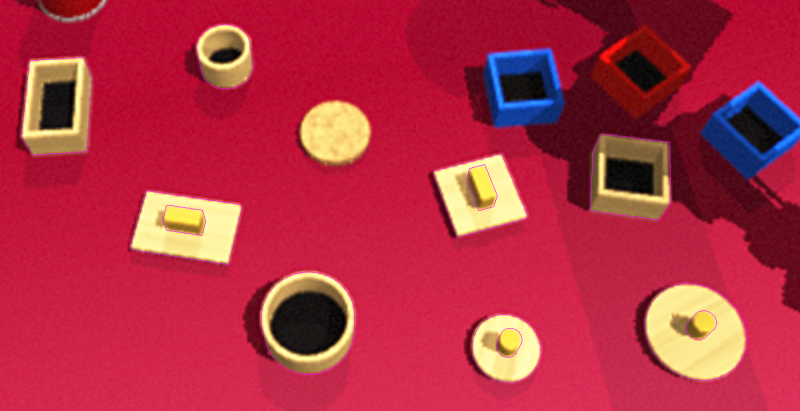

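The overlays match every lid and box in both cameras. The square lid's bar runs along its 45° direction, and the wooden square box is distinct from the blue and red ones. Next I compute the moves.

```bash
cat > p.py <<'E'
import sys,json,numpy as np
from plant import get_obs
# usage: p.py "x y z yaw" ... ; start from s.json (commanded x,y,z,yaw); prints rounded tool shifts and stores end
def go(pts,start):
    c=np.array(start,float)
    for p in pts:
        y=np.radians(c[3]); X=np.array([np.cos(y),np.sin(y),0]); Y=np.array([np.sin(y),-np.cos(y),0]); Z=np.array([0,0,-1.])
        d=np.array(p[:3])-c[:3]; s=np.round([d@X*100,d@Y*100,d@Z*100],1); a=-round(p[3]-c[3])
        c[:3]+=(s[0]*X+s[1]*Y+s[2]*Z)/100; c[3]-=a
        print(s,'az',a,'->',np.round(c,4),'q6',round(c[3]+90-np.degrees(np.arctan2(c[1],c[0]))))
    return c
if __name__=="__main__":
    o=get_obs(); print('meas',np.round(o['tool_pos'],4),np.round(o['orientation'],1))
    st=json.load(open('s.json')); c=go([list(map(float,a.split())) for a in sys.argv[1:]],st); json.dump(list(c),open('s.json','w'))
E
echo '[0.282,0.613,0.227,-24.74]'>s.json
python3 p.py "0.448 0.179 0.10 45" "0.448 0.179 0.020 45" "0.448 0.179 0.15 45" "0.352 0.319 0.15 20.5" "0.352 0.319 0.066 20.5" "0.352 0.319 0.057 20.5" "0.352 0.319 0.17 20.5"
```

```text
meas [0.2824 0.6128 0.226 ] [179.9  -0.  -24.7]
[33.2 32.5 12.7] az -70 -> [ 0.4475  0.1789  0.1    45.26  ] q6 113
[0. 0. 8.] az 0 -> [4.475e-01 1.789e-01 2.000e-02 4.526e+01] q6 113
[  0.   0. -13.] az 0 -> [ 0.4475  0.1789  0.15   45.26  ] q6 113
[  3.2 -16.6   0. ] az 25 -> [ 0.3521  0.3185  0.15   20.26  ] q6 68
[ 0.  -0.1  8.4] az 0 -> [ 0.3518  0.3194  0.066  20.26  ] q6 68
[0.  0.  0.9] az 0 -> [ 0.3518  0.3194  0.057  20.26  ] q6 68
[  0.    0.  -11.3] az 0 -> [ 0.3518  0.3194  0.17   20.26  ] q6 68
```

Emit:
play_rows(
  commands=[
    [[33.2,32.5,5,0,0,-35,1],[33.2,32.5,5,0,0,-35,1],[33.2,32.5,5,0,0,-35,1],[33.2,32.5,5,0,0,-35,1]],
  ],
)

```text
clock: 0.53
tool_pos: [0.3416, 0.4564, 0.2082]
orientation: [180.0, 0.0, 4.3]
force: [0.7, -0.4, 0.8]
opening: 0.0877
gripper_force: 0.0
```

```bash
python3 -c "
from plant import *;import json
o=get_obs();json.dump([*o['tool_pos'],o['orientation'][2]],open('s.json','w'))"
python3 p.py "0.448 0.179 0.10 45"
```

```text
meas [0.3416 0.4564 0.2082] [180.    0.    4.3]
[ 8.5 28.5 10.8] az -41 -> [ 0.4478  0.1786  0.1002 45.2975] q6 114
```

Emit:
play_rows(
  commands=[
    [[8.5,28.5,10.8,0,0,-41,1],[8.5,28.5,10.8,0,0,-41,1],[8.5,28.5,10.8,0,0,-41,1],[8.5,28.5,10.8,0,0,-41,1],[8.5,28.5,10.8,0,0,-41,1],[8.5,28.5,10.8,0,0,-41,1],[8.5,28.5,10.8,0,0,-41,1],[8.5,28.5,10.8,0,0,-41,1],[8.5,28.5,10.8,0,0,-41,1],[8.5,28.5,10.8,0,0,-41,1],[8.5,28.5,10.8,0,0,-41,1],[8.5,28.5,10.8,0,0,-41,1]],
  ],
)

```text
clock: 1.53
tool_pos: [0.446, 0.1807, 0.1012]
orientation: [180.0, -0.1, 45.0]
force: [-0.7, 0.1, -0.0]
opening: 0.0877
gripper_force: 0.0
```

Emit:
play_rows(
  commands=[
    [[0,0.2,4,0,0,0,1],[0,0.2,7,0,0,0,1],[0,0.2,8.1,0,0,0,1],[0,0.2,8.1,0,0,0,1],[0,0.2,8.1,0,0,0,1],[0,0.2,8.1,0,0,0,0],[0,0.2,8.1,0,0,0,0],[0,0.2,8.1,0,0,0,0],[0,0.2,8.1,0,0,0,0],[0,0.2,8.1,0,0,0,0],[0,0.2,8.1,0,0,0,0],[0,0.2,8.1,0,0,0,0],[0,0.2,8.1,0,0,0,0],[0,0.2,8.1,0,0,0,0],[0,0.2,8.1,0,0,0,0],[0,0.2,8.1,0,0,0,0]],
  ],
)

```text
clock: 2.87
tool_pos: [0.4472, 0.1782, 0.0197]
orientation: [180.0, 0.0, 44.9]
force: [0.2, -0.1, -0.6]
opening: 0.0197
gripper_force: 0.0
```

Emit:
play_rows(
  commands=[
    [[0,0,0,0,0,0,0],[0,0,0,0,0,0,0],[0,0,0,0,0,0,0],[0,0,0,0,0,0,0],[0,0,-3,0,0,0,0],[0,0,-7,0,0,0,0],[0,0,-10,0,0,0,0],[0,0,-13,0,0,0,0],[0,0,-13,0,0,0,0],[0,0,-13,0,0,0,0]],
  ],
)

```text
clock: 3.7
tool_pos: [0.4479, 0.1789, 0.1514]
orientation: [-180.0, -0.2, 44.9]
force: [-0.7, 0.1, -1.4]
opening: 0.018
gripper_force: 30.0
```

```bash
echo '[0.4475,0.1785,0.1495,45]'>s.json
python3 p.py "0.352 0.319 0.15 20.5" "0.352 0.319 0.066 20.5"
```

```text
meas [0.4479 0.1789 0.1514] [-180.    -0.2   44.9]
[  3.2 -16.7  -0.1] az 24 -> [ 0.352   0.3192  0.1505 21.    ] q6 69
[-0.   0.   8.4] az 0 -> [ 0.352   0.3192  0.0665 21.    ] q6 69
```

Emit:
play_rows(
  commands=[
    [[0.8,-4,0,0,0,6,0],[1.6,-8,0,0,0,12,0],[2.4,-12,0,0,0,18,0],[3,-15,0,0,0,22,0],[3.2,-16.7,0,0,0,24.5,0],[3.2,-16.7,0,0,0,24.5,0],[3.2,-16.7,0,0,0,24.5,0],[3.2,-16.7,3,0,0,24.5,0],[3.2,-16.7,6,0,0,24.5,0],[3.2,-16.7,8,0,0,24.5,0],[3.2,-16.7,8,0,0,24.5,0],[3.2,-16.7,8,0,0,24.5,0],[3.2,-16.7,8,0,0,24.5,0]],
  ],
)

```text
clock: 4.78
tool_pos: [0.3526, 0.3191, 0.0704]
orientation: [180.0, -0.0, 20.4]
force: [0.4, 0.5, -0.3]
opening: 0.0179
gripper_force: 30.0
```

Run:
```python
from h import *
s=snapshot("top");t=snapshot("scene")
a=s["frame"][190:290,140:270,::-1]; p=proj(t,np.array([[.352,.319,.05]]))[0].astype(int); b=t["frame"][p[1]-50:p[1]+50,p[0]-65:p[0]+65,::-1]
cv2.imwrite("pics/sq1.png",cv2.resize(np.hstack([a,b]),None,fx=3,fy=3,interpolation=cv2.INTER_CUBIC))
```

```text
(no output)
```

View pics/sq1.png

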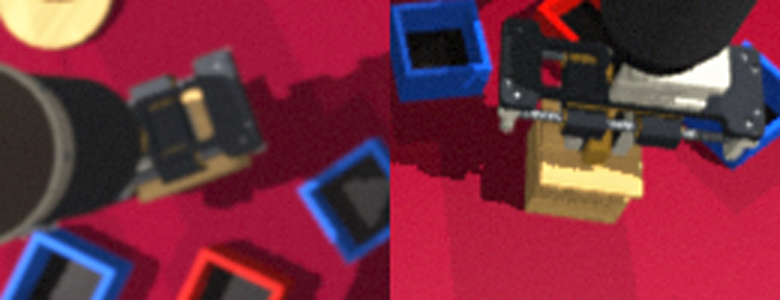

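The square lid hovers about 1 cm above its box and is aligned with it, by the lid edge at (590,180) in the right half. I lower it next.

Emit:
play_rows(
  commands=[
    [[0,0,0.4,0,0,0,0],[0,0,0.8,0,0,0,0],[0,0,1.1,0,0,0,0],[0,0,1.2,0,0,0,0],[0,0,1.2,0,0,0,0],[0,0,1.2,0,0,0,0]],
  ],
)

```text
clock: 5.38
tool_pos: [0.3519, 0.3191, 0.0577]
orientation: [180.0, 0.0, 20.4]
force: [0.3, 0.6, -1.1]
opening: 0.0177
gripper_force: 30.0
```

Emit:
play_rows(
  commands=[
    [[0,0,0.1,0,0,0,0],[0,0,0.1,0,0,0,0.3],[0,0,0.1,0,0,0,0.5],[0,0,0.1,0,0,0,0.6],[0,0,0.1,0,0,0,0.6],[0,0,0.1,0,0,0,0.6],[0,0,0.1,0,0,0,0.6],[0,0,0.1,0,0,0,0.6],[0,0,-3,0,0,0,0.6],[0,0,-7,0,0,0,0.6],[0,0,-10,0,0,0,0.6],[0,0,-10,0,0,0,0.6],[0,0,-10,0,0,0,0.6]],
  ],
)

```text
clock: 6.47
tool_pos: [0.3525, 0.3202, 0.1597]
orientation: [-179.8, -0.2, 20.4]
force: [0.6, 0.3, -0.9]
opening: 0.0527
gripper_force: 0.0
```

```bash
python3 -c "
from plant import *;import json
o=get_obs();json.dump([*o['tool_pos'],o['orientation'][2]],open('s.json','w'))"
python3 p.py "0.483 0.4435 0.10 0"
```

```text
meas [0.3525 0.3202 0.1597] [-179.8   -0.2   20.4]
[16.5 -7.   6. ] az 20 -> [0.4827 0.4434 0.0997 0.4158] q6 48
```

Emit:
play_rows(
  commands=[
    [[16.5,-7,4,0,0,20,1],[16.5,-7,4,0,0,20,1],[16.5,-7,4,0,0,20,1],[16.5,-7,4,0,0,20,1],[16.5,-7,6,0,0,20,1],[16.5,-7,6,0,0,20,1],[16.5,-7,6,0,0,20,1],[16.5,-7,6,0,0,20,1]],
  ],
)

```text
clock: 7.13
tool_pos: [0.4816, 0.4413, 0.0966]
orientation: [179.9, 0.1, 0.4]
force: [-0.7, 1.1, -0.1]
opening: 0.0877
gripper_force: 0.0
```

```bash
cat > v.py <<'E'
from h import *
import sys,json
# v.py lid box pixel-of-box : fit the lid at z=.038 and box silhouette union; save crop
k,b=sys.argv[1:3]; d=json.load(open('d.json')); q=d[b]
S={n:snapshot(n) for n in("top","scene")}; out=[]
for n in S:
    s=S[n]; p=proj(s,np.array([[*q[:2],.05]]))[0].astype(int); I=cv2.resize(s['frame'],None,fx=U,fy=U,interpolation=cv2.INTER_CUBIC)[...,::-1].copy()
    for hh in hulls(s,k,[*q[:3],.038]): cv2.polylines(I,[hh],True,(255,0,255),1,shift=4)
    for hh in hulls(s,b,q): cv2.polylines(I,[hh],True,(255,255,0),1,shift=4)
    c=I[(p[1]-45)*U:(p[1]+45)*U,(p[0]-45)*U:(p[0]+45)*U]; out.append(c)
cv2.imwrite(f"pics/v_{b}.png",np.hstack(out))
E
python3 v.py lsq bsq
```

```text
(no output)
```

View pics/v_bsq.png

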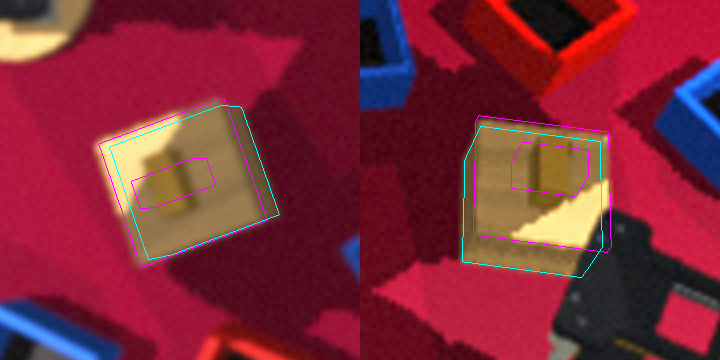

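The plate lies on the predicted seated outline in both views, centred about (185,185) left and (540,185) right. The magenta bar outline is only turned a quarter. Now the large round lid.

Emit:
play_rows(
  commands=[
    [[0.1,-0.1,4,0,0,0,1],[0.1,-0.1,7,0,0,0,1],[0.1,-0.1,7.8,0,0,0,1],[0.1,-0.1,7.8,0,0,0,1],[0.1,-0.1,7.8,0,0,0,0],[0.1,-0.1,7.8,0,0,0,0],[0.1,-0.1,7.8,0,0,0,0],[0.1,-0.1,7.8,0,0,0,0],[0.1,-0.1,7.8,0,0,0,0],[0.1,-0.1,7.8,0,0,0,0],[0.1,-0.1,7.8,0,0,0,0],[0.1,-0.1,7.8,0,0,0,0],[0.1,-0.1,7.8,0,0,0,0],[0.1,-0.1,7.8,0,0,0,0],[0.1,-0.1,7.8,0,0,0,0],[0.1,-0.1,7.8,0,0,0,0],[0.1,-0.1,7.8,0,0,0,0],[0.1,-0.1,7.8,0,0,0,0]],
  ],
)

```text
clock: 8.73
tool_pos: [0.4831, 0.4431, 0.0196]
orientation: [180.0, 0.0, 0.4]
force: [-0.6, -1.0, -0.8]
opening: 0.0214
gripper_force: 30.0
```

Emit:
play_rows(
  commands=[
    [[0,0,0,0,0,0,0],[0,0,-3,0,0,0,0],[0,0,-7,0,0,0,0],[0,0,-10,0,0,0,0],[0,0,-13,0,0,0,0],[0,0,-13,0,0,0,0],[0,0,-13,0,0,0,0]],
  ],
)

```text
clock: 9.32
tool_pos: [0.4837, 0.4442, 0.1519]
orientation: [-179.8, -0.1, 0.4]
force: [-1.2, -0.3, -1.5]
opening: 0.0212
gripper_force: 30.0
```

Emit:
play_rows(
  commands=[
    [[19,35.8,0,0,0,0,0],[19,35.8,0,0,0,0,0],[19,35.8,0,0,0,0,0],[19,35.8,0,0,0,0,0],[19,35.8,0,0,0,0,0],[19,35.8,0,0,0,0,0],[19,35.8,0,0,0,0,0],[19,35.8,0,0,0,0,0],[19,35.8,0,0,0,0,0],[19,35.8,0,0,0,0,0],[19,35.8,0,0,0,0,0],[19,35.8,0,0,0,0,0],[19,35.8,4,0,0,0,0],[19,35.8,7,0,0,0,0],[19,35.8,8,0,0,0,0],[19,35.8,8,0,0,0,0],[19,35.8,8,0,0,0,0],[19,35.8,8,0,0,0,0]],
  ],
)

```text
clock: 10.82
tool_pos: [0.6769, 0.0875, 0.0716]
orientation: [-180.0, -0.1, 0.5]
force: [1.2, -0.8, -1.6]
opening: 0.0214
gripper_force: 30.0
```

```bash
sed -i 's/,.038\])/,float(sys.argv[3]) if len(sys.argv)>3 else .038])/' v.py; python3 v.py llr blr .050
```

```text
(no output)
```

View pics/v_blr.png

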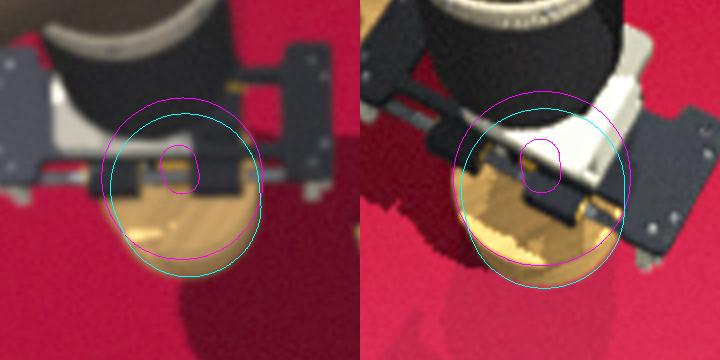

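The large lid hovers over its box, and its edge follows the predicted outline at (180,260) left and (540,265) right. I lower and release it.

Emit:
play_rows(
  commands=[
    [[0,0,0.4,0,0,0,0],[0,0,0.8,0,0,0,0],[0,0,1.1,0,0,0,0],[0,0,1.3,0,0,0,0],[0,0,1.3,0,0,0,0],[0,0,1.3,0,0,0,0]],
  ],
)

```text
clock: 11.42
tool_pos: [0.6756, 0.0865, 0.0576]
orientation: [180.0, -0.0, 0.4]
force: [-4.6, 0.7, 6.1]
opening: 0.0211
gripper_force: 30.0
```

Emit:
play_rows(
  commands=[
    [[0,0,0,0,0,0,0],[0,0,0,0,0,0,0.35],[0,0,0,0,0,0,0.5],[0,0,0,0,0,0,0.6],[0,0,0,0,0,0,0.6],[0,0,0,0,0,0,0.6],[0,0,0,0,0,0,0.6],[0,0,0,0,0,0,0.6],[0,0,-3,0,0,0,0.6],[0,0,-7,0,0,0,0.6],[0,0,-10,0,0,0,0.6],[0,0,-10,0,0,0,0.6],[0,0,-10,0,0,0,0.6]],
  ],
)

```text
clock: 12.5
tool_pos: [0.677, 0.0871, 0.1596]
orientation: [-179.9, -0.3, 0.4]
force: [-0.4, 0.2, -0.8]
opening: 0.0524
gripper_force: 0.0
```

```bash
python3 -c "
from plant import *;import json
o=get_obs();json.dump([*o['tool_pos'],o['orientation'][2]],open('s.json','w'))"
python3 p.py "0.596 0.278 0.10 0"
```

```text
meas [0.677  0.0871 0.1596] [-179.9   -0.3    0.4]
[ -8.  -19.2   6. ] az 0 -> [0.5956 0.2785 0.0996 0.4146] q6 65
```

Emit:
play_rows(
  commands=[
    [[-8,-19.2,3,0,0,0,1],[-8,-19.2,3,0,0,0,1],[-8,-19.2,3,0,0,0,1],[-8,-19.2,3,0,0,0,1],[-8,-19.2,3,0,0,0,1],[-8,-19.2,6,0,0,0,1],[-8,-19.2,6,0,0,0,1],[-8,-19.2,6,0,0,0,1],[-8,-19.2,6,0,0,0,1],[-8,-19.2,6,0,0,0,1]],
  ],
)

```text
clock: 13.33
tool_pos: [0.5953, 0.2774, 0.0978]
orientation: [-180.0, -0.1, 0.4]
force: [-1.1, -0.5, 0.4]
opening: 0.0872
gripper_force: 0.0
```

```bash
python3 v.py llr blr
```

```text
(no output)
```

View pics/v_blr.png

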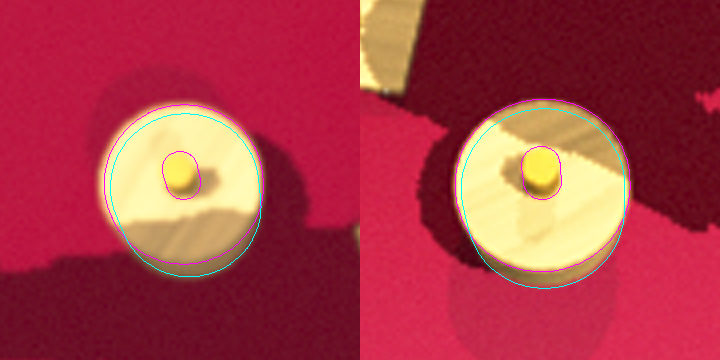

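The large lid and its knob coincide with the seated outline in both views, with knobs at (180,172) and (540,168). Now the small round lid.

Emit:
play_rows(
  commands=[
    [[0,0,4,0,0,0,1],[0,0,7,0,0,0,1],[0,0,7.8,0,0,0,1],[0,0,7.8,0,0,0,1],[0,0,7.8,0,0,0,0],[0,0,7.8,0,0,0,0],[0,0,7.8,0,0,0,0],[0,0,7.8,0,0,0,0],[0,0,7.8,0,0,0,0],[0,0,7.8,0,0,0,0],[0,0,7.8,0,0,0,0],[0,0,7.8,0,0,0,0],[0,0,7.8,0,0,0,0],[0,0,7.8,0,0,0,0],[0,0,7.8,0,0,0,0],[0,0,7.8,0,0,0,0],[0,0,7.8,0,0,0,0],[0,0,7.8,0,0,0,0]],
  ],
)

```text
clock: 14.93
tool_pos: [0.5943, 0.278, 0.0186]
orientation: [180.0, 0.0, 0.4]
force: [0.4, 0.3, -0.6]
opening: 0.0213
gripper_force: 30.0
```

Emit:
play_rows(
  commands=[
    [[0,0,0,0,0,0,0],[0,0,-3,0,0,0,0],[0,0,-7,0,0,0,0],[0,0,-10,0,0,0,0],[0,0,-13,0,0,0,0],[0,0,-13,0,0,0,0],[0,0,-13,0,0,0,0]],
  ],
)

```text
clock: 15.52
tool_pos: [0.5953, 0.2788, 0.1512]
orientation: [-179.8, -0.2, 0.4]
force: [0.8, 0.5, -1.5]
opening: 0.0212
gripper_force: 30.0
```

Emit:
play_rows(
  commands=[
    [[-16.6,44.7,0,0,0,0,0],[-16.6,44.7,0,0,0,0,0],[-16.6,44.7,0,0,0,0,0],[-16.6,44.7,0,0,0,0,0],[-16.6,44.7,0,0,0,0,0],[-16.6,44.7,0,0,0,0,0],[-16.6,44.7,0,0,0,0,0],[-16.6,44.7,0,0,0,0,0],[-16.6,44.7,0,0,0,0,0],[-16.6,44.7,0,0,0,0,0],[-16.6,44.7,0,0,0,0,0],[-16.6,44.7,0,0,0,0,0],[-16.6,44.7,0,0,0,0,0],[-16.6,44.7,4,0,0,0,0],[-16.6,44.7,7,0,0,0,0],[-16.6,44.7,8,0,0,0,0],[-16.6,44.7,8,0,0,0,0],[-16.6,44.7,8,0,0,0,0],[-16.6,44.7,8,0,0,0,0]],
  ],
)

```text
clock: 17.1
tool_pos: [0.4322, -0.1699, 0.0692]
orientation: [180.0, -0.0, 0.4]
force: [0.6, 0.3, -0.5]
opening: 0.0214
gripper_force: 30.0
```

```bash
python3 v.py lsr bsr .05
```

```text
(no output)
```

View pics/v_bsr.png

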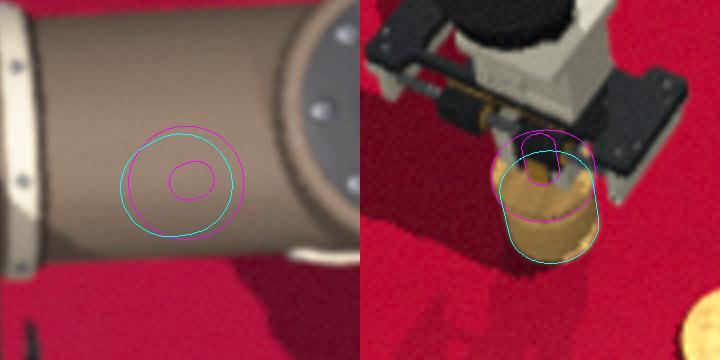

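The arm hides the small box in the top view. In the scene view the lid matches the predicted outline at (543,175), so I lower and release it.

Emit:
play_rows(
  commands=[
    [[0,0,0.4,0,0,0,0],[0,0,0.8,0,0,0,0],[0,0,1.1,0,0,0,0],[0,0,1.2,0,0,0,0],[0,0,1.2,0,0,0,0],[0,0,1.2,0,0,0,0]],
  ],
)

```text
clock: 17.7
tool_pos: [0.4315, -0.1702, 0.0566]
orientation: [180.0, 0.0, 0.4]
force: [-0.2, -1.0, -2.3]
opening: 0.0208
gripper_force: 30.0
```

Emit:
play_rows(
  commands=[
    [[0,0,0,0,0,0,0],[0,0,0,0,0,0,0.35],[0,0,0,0,0,0,0.5],[0,0,0,0,0,0,0.6],[0,0,0,0,0,0,0.6],[0,0,0,0,0,0,0.6],[0,0,0,0,0,0,0.6],[0,0,0,0,0,0,0.6],[0,0,-3,0,0,0,0.6],[0,0,-7,0,0,0,0.6],[0,0,-10,0,0,0,0.6],[0,0,-10,0,0,0,0.6],[0,0,-10,0,0,0,0.6]],
  ],
)

```text
clock: 18.78
tool_pos: [0.4328, -0.1701, 0.1587]
orientation: [-180.0, -0.3, 0.4]
force: [-1.1, -0.1, -0.4]
opening: 0.0525
gripper_force: 0.0
```

```bash
python3 -c "
from plant import *;import json
o=get_obs();json.dump([*o['tool_pos'],o['orientation'][2]],open('s.json','w'))"
python3 p.py "0.642 -0.09 0.10 -70.3"
```

```text
meas [ 0.4328 -0.1701  0.1587] [-180.    -0.3    0.4]
[21.  -7.9  5.9] az 71 -> [  0.6422  -0.0896   0.0997 -70.5884] q6 27
```

Emit:
play_rows(
  commands=[
    [[21,-7.9,3,0,0,71,1],[21,-7.9,3,0,0,71,1],[21,-7.9,3,0,0,71,1],[21,-7.9,3,0,0,71,1],[21,-7.9,3,0,0,71,1],[21,-7.9,5.9,0,0,71,1],[21,-7.9,5.9,0,0,71,1],[21,-7.9,5.9,0,0,71,1],[21,-7.9,5.9,0,0,71,1],[21,-7.9,5.9,0,0,71,1],[21,-7.9,5.9,0,0,71,1],[21,-7.9,5.9,0,0,71,1],[21,-7.9,5.9,0,0,71,1],[21,-7.9,5.9,0,0,71,1]],
  ],
)

```text
clock: 19.95
tool_pos: [0.6407, -0.0897, 0.0974]
orientation: [180.0, 0.0, -70.4]
force: [0.4, 0.9, -0.3]
opening: 0.0876
gripper_force: 0.0
```

```bash
python3 v.py lsr bsr
```

```text
(no output)
```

View pics/v_bsr.png

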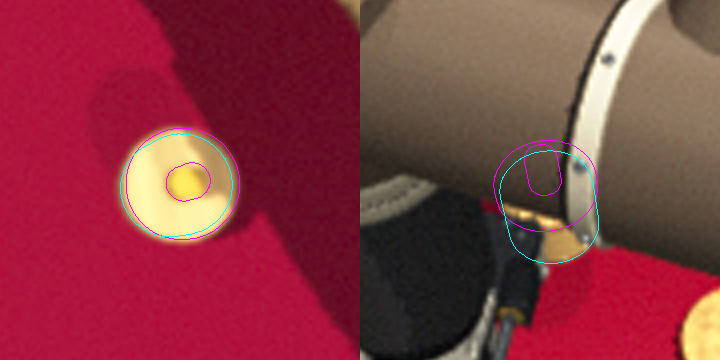

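The small lid is on its box, with its knob at (187,180) on the predicted outline. I'll verify it fully at the end. Now the oblong lid.

Emit:
play_rows(
  commands=[
    [[0,-0.1,4,0,0,0,1],[0,-0.1,7,0,0,0,1],[0,-0.1,7.8,0,0,0,1],[0,-0.1,7.8,0,0,0,1],[0,-0.1,7.8,0,0,0,0],[0,-0.1,7.8,0,0,0,0],[0,-0.1,7.8,0,0,0,0],[0,-0.1,7.8,0,0,0,0],[0,-0.1,7.8,0,0,0,0],[0,-0.1,7.8,0,0,0,0],[0,-0.1,7.8,0,0,0,0],[0,-0.1,7.8,0,0,0,0],[0,-0.1,7.8,0,0,0,0],[0,-0.1,7.8,0,0,0,0],[0,-0.1,7.8,0,0,0,0],[0,-0.1,7.8,0,0,0,0],[0,-0.1,7.8,0,0,0,0],[0,-0.1,7.8,0,0,0,0],[0,-0.1,7.8,0,0,0,0]],
  ],
)

```text
clock: 21.63
tool_pos: [0.6418, -0.0893, 0.0196]
orientation: [180.0, 0.0, -70.6]
force: [0.0, -0.1, -1.4]
opening: 0.0177
gripper_force: 30.0
```

Emit:
play_rows(
  commands=[
    [[0,0,0,0,0,0,0],[0,0,-3,0,0,0,0],[0,0,-7,0,0,0,0],[0,0,-10,0,0,0,0],[0,0,-13,0,0,0,0],[0,0,-13,0,0,0,0],[0,0,-13,0,0,0,0]],
  ],
)

```text
clock: 22.22
tool_pos: [0.6431, -0.0891, 0.1521]
orientation: [-179.7, -0.0, -70.6]
force: [-0.3, -0.1, -2.0]
opening: 0.0179
gripper_force: 30.0
```

```bash
python3 -c "
from plant import *;import json
o=get_obs();json.dump([*o['tool_pos'],o['orientation'][2]],open('s.json','w'))"
python3 p.py "0.5885 -0.3064 0.15 -146.9"
```

```text
meas [ 0.6431 -0.0891  0.1521] [-179.7   -0.   -70.6]
[18.7 12.4  0.2] az 76 -> [   0.5883   -0.3067    0.1501 -146.5877] q6 -29
```

Emit:
play_rows(
  commands=[
    [[18.7,12.3,0,0,0,76,0],[18.7,12.3,0,0,0,76,0],[18.7,12.3,0,0,0,76,0],[18.7,12.3,0,0,0,76,0],[18.7,12.3,0,0,0,76,0],[18.7,12.3,0,0,0,76,0],[18.7,12.3,0,0,0,76,0],[18.7,12.3,0,0,0,76,0],[18.7,12.3,0,0,0,76,0],[18.7,12.3,0,0,0,76,0],[18.7,12.3,0,0,0,76,0],[18.7,12.3,0,0,0,76,0],[18.7,12.3,0,0,0,76,0],[18.7,12.3,4,0,0,76,0],[18.7,12.3,7,0,0,76,0],[18.7,12.3,8,0,0,76,0],[18.7,12.3,8,0,0,76,0],[18.7,12.3,8,0,0,76,0],[18.7,12.3,8,0,0,76,0]],
  ],
)

```text
clock: 23.8
tool_pos: [0.5894, -0.307, 0.0716]
orientation: [-179.9, 0.1, -146.5]
force: [0.4, 0.4, -0.3]
opening: 0.018
gripper_force: 30.0
```

```bash
python3 v.py lob bob .05
```

```text
(no output)
```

View pics/v_bob.png

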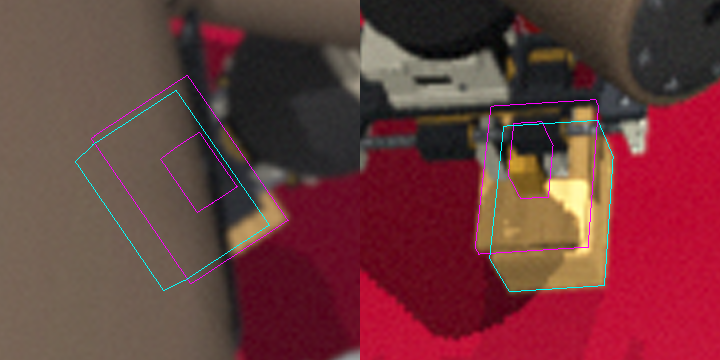

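The oblong lid matches the predicted hover outline, with corners at (285,218) left and (590,248) right. I lower and release it.

Emit:
play_rows(
  commands=[
    [[0,0,0.4,0,0,0,0],[0,0,0.8,0,0,0,0],[0,0,1.1,0,0,0,0],[0,0,1.3,0,0,0,0],[0,0,1.3,0,0,0,0],[0,0,1.3,0,0,0,0]],
  ],
)

```text
clock: 24.4
tool_pos: [0.5879, -0.3065, 0.0576]
orientation: [-180.0, -0.0, -146.6]
force: [-2.6, 2.6, 6.8]
opening: 0.0175
gripper_force: 30.0
```

Emit:
play_rows(
  commands=[
    [[0,0,0,0,0,0,0],[0,0,0,0,0,0,0.35],[0,0,0,0,0,0,0.5],[0,0,0,0,0,0,0.6],[0,0,0,0,0,0,0.6],[0,0,0,0,0,0,0.6],[0,0,0,0,0,0,0.6],[0,0,0,0,0,0,0.6],[0,0,-3,0,0,0,0.6],[0,0,-7,0,0,0,0.6],[0,0,-10,0,0,0,0.6],[0,0,-14,0,0,0,0.6],[0,0,-18,0,0,0,0.6],[0,0,-18,0,0,0,0.6]],
  ],
)

```text
clock: 25.57
tool_pos: [0.5914, -0.3085, 0.2466]
orientation: [-179.3, 0.4, -146.5]
force: [1.3, -0.7, 2.5]
opening: 0.0526
gripper_force: 0.0
```

Emit:
play_rows(
  commands=[
    [[-10,24,0,0,0,0,0.6],[-10,24,0,0,0,0,0.6],[-10,24,0,0,0,0,0.6],[-10,24,0,0,0,0,0.6],[-10,24,0,0,0,0,0.6],[-10,24,0,0,0,0,0.6],[-10,24,0,0,0,0,0.6],[-10,24,0,0,0,0,0.6],[-10,24,0,0,0,0,0.6],[-10,24,0,0,0,0,0.6]],
  ],
)

```text
clock: 26.4
tool_pos: [0.5395, -0.0516, 0.2367]
orientation: [-180.0, 0.0, -146.6]
force: [0.4, 0.4, 0.3]
opening: 0.0527
gripper_force: 0.0
```

Run:
```python
from h import *
s=snapshot("scene"); t=snapshot("top")
cv2.imwrite("pics/f.png",np.vstack([cv2.resize(x[...,::-1],(480,300),interpolation=cv2.INTER_AREA) for x in (t["frame"],s["frame"])]))
```

```text
(no output)
```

View pics/f.png

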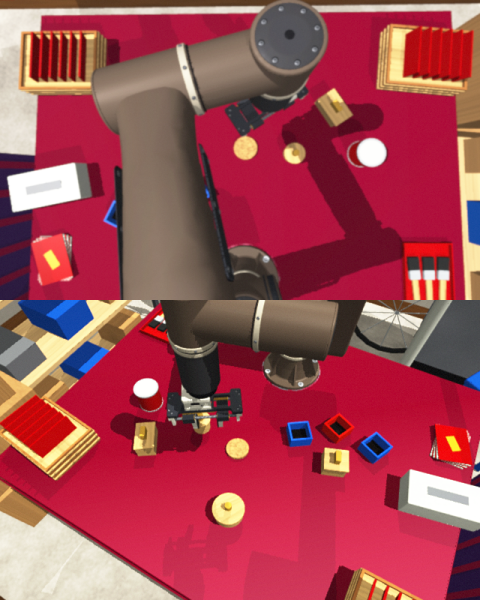

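The overview shows the boxes closed, but the arm hides some of them. I move it back to the left and check all four numerically.

Emit:
play_rows(
  commands=[
    [[-17,64,-1,0,0,0,0.6],[-17,64,-1,0,0,0,0.6],[-17,64,-1,0,0,0,0.6],[-17,64,-1,0,0,0,0.6],[-17,64,-1,0,0,0,0.6],[-17,64,-1,0,0,0,0.6],[-17,64,-1,0,0,0,0.6],[-17,64,-1,0,0,0,0.6],[-17,64,-1,0,0,0,0.6],[-17,64,-1,0,0,0,0.6],[-17,64,-1,0,0,0,0.6],[-17,64,-1,0,0,0,0.6],[-17,64,-1,0,0,0,0.6],[-17,64,-1,0,0,0,0.6],[-17,64,-1,0,0,0,0.6],[-17,64,-1,0,0,0,0.6],[-17,64,-1,0,0,0,0.6],[-17,64,-1,0,0,0,0.6],[-17,64,-1,0,0,0,0.6]],
  ],
)

```text
clock: 28.08
tool_pos: [0.3297, 0.5761, 0.2458]
orientation: [-179.9, -0.1, -146.6]
force: [1.4, -0.6, -0.4]
opening: 0.0525
gripper_force: 0.0
```

```bash
cat > c.py <<'E'
from h import *
import json
D=json.load(open('d.json')); S={n:snapshot(n) for n in("top","scene")}; out=[]
for b,k in (("bsr","lsr"),("blr","llr"),("bsq","lsq"),("bob","lob")):
    q0=D[b]; lid=[*M[k]]
    if b=="bsq": lid[1]=pr(rect(18,40),15,43)
    T={n:blob(S[n],mask(S[n]),proj(S[n],np.array([[*q0[:2],.05]]))[0]) for n in S}
    def model(v,n):
        M['_l']=lid; o=np.zeros_like(T[n])
        B=[q0[0]+v[0]/1e3,q0[1]+v[1]/1e3,q0[2]]
        return hulls(S[n],b,B)+hulls(S[n],'_l',[B[0]+v[2]/1e3,B[1]+v[3]/1e3,B[2],.038+v[4]/1e3])
    def cost(v):
        c=0
        for n in S:
            o=np.zeros_like(T[n])
            for hh in model(v,n): cv2.fillConvexPoly(o,hh,1,shift=4)
            c+=1-(o&T[n]).sum()/(o|T[n]).sum()
        return c/2
    r=minimize(cost,np.zeros(5),method='Nelder-Mead',options=dict(initial_simplex=np.vstack([np.zeros(5),4*np.eye(5)]),xatol=.05,fatol=1e-4,maxiter=200))
    print(b,'box shift',r.x[:2].round(1),'lid rel xy,z-38',r.x[2:].round(1),round(r.fun,3),'at nominal',round(cost(np.zeros(5)),3))
    row=[]
    for n in S:
        I=cv2.resize(S[n]['frame'],None,fx=U,fy=U,interpolation=cv2.INTER_CUBIC)[...,::-1].copy(); cv2.polylines(I,model(np.zeros(5),n),True,(255,0,255),1,shift=4)
        p=proj(S[n],np.array([[*q0[:2],.05]]))[0].astype(int); row.append(cv2.resize(I[(p[1]-30)*U:(p[1]+30)*U,(p[0]-30)*U:(p[0]+30)*U],(200,200),interpolation=cv2.INTER_AREA) if 0 else I[(p[1]-25)*U:(p[1]+25)*U,(p[0]-25)*U:(p[0]+25)*U])
    out.append(np.vstack(row))
cv2.imwrite("pics/final.png",np.hstack(out))
E
python3 c.py
```

```text
bsr box shift [-1.2 -1. ] lid rel xy,z-38 [ 0.4  1.3 -1.2] 0.026 at nominal 0.043
blr box shift [ 0.1 -0.4] lid rel xy,z-38 [0.9 0.7 0.2] 0.038 at nominal 0.042
bsq box shift [-0.  -0.1] lid rel xy,z-38 [ 1.4  1.6 -3.1] 0.038 at nominal 0.055
bob box shift [-0.1 -0.2] lid rel xy,z-38 [-0.9  0.7  0.7] 0.023 at nominal 0.028
```

View pics/final.png

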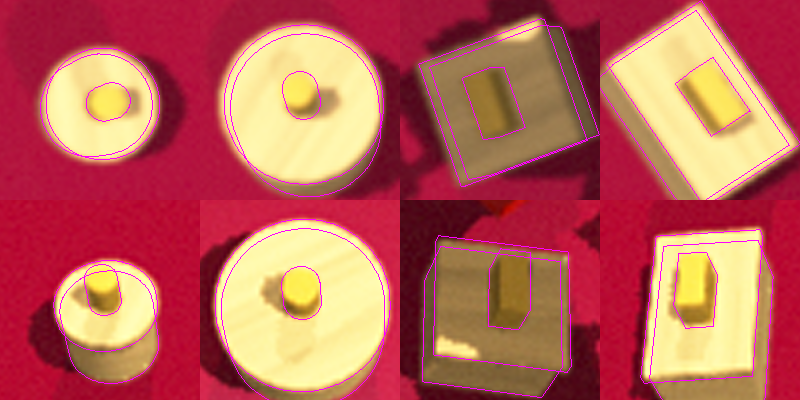

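All four lids lie on their seated outlines in both views, with fitted offsets under 3 mm. The square's −3 mm height is a shadow effect, since a seated lid cannot go lower. I hand in the job.

```bash
python3 -c "
from plant import *
print(close_job())"
```

```text
the job is handed in; nothing more can be done
None
```

All four lids are on their own boxes and appear seated and centred to within about 3 mm by the camera fit; the job was handed in at about 28 s of the 112 s allowed, and no verdict was returned.

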